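Hold the check plate flush on the sloped sensor of a metal tester

ROBOT

A 7-joint arm with a two-finger parallel gripper is mounted at the origin on the work surface. World frame = base frame: x ahead of the robot, y to its left, z up, the work surface at z = 0. Lengths are in m, angles in rad, forces in N, time in s.
With the tool pointing down it reaches from about 0.4 to 0.85 m from the base axis. Payload 4.5 kg.
Tool frame: the origin (TCP) lies where the fingers leave the gripper's body, on its centre line; the fingertips stand 64 mm ahead of it and the grasp point (between the pads) lies 45 mm ahead of it; z points along the fingers, y is the line along which they close (so a half turn about z gives the same grasp; the last joint's range is limited). The gripper opens to 88 mm and grips with 3 to 60 N. Pads are 18 mm wide; open, the fingers measure 123 mm over their backs; the gripper's body (75 mm by 187 mm) begins 45 mm behind the grasp point.
Start: joints at [-1.298, 0.689, -0.195, 1.565, 0.157, 0.902, -0.215], TCP at [0.148, 0.607, 0.303] pointing down, gripper open.
Joint ranges: [-3.01, 3.01], [-0.46, 2.08], [-1.47, 1.51], [0.13, 2.56], [-1, 4.14], [0.04, 2.09], [-2.66, 2.66]. Speed limits (rad/s): [2.57, 2.57, 3.14, 3.14, 3.14, 3.14, 3.14].

INTERFACE

Orientations are given as a unit quaternion [x, y, z, w].
In Python, from plant import r gives the robot as it stands.
- The arm moves only by the tool play_rows, never from a script. Its arguments are lists of equal length, an entry for each row: "translation": the shift along the tool's x, y, z in m, a list of three; "delta_rot": the turn, a rotation vector about the tool's x, y, z in degrees, a list of three; "grip": the opening, from -1 (shut) to 1 (fully open). In form: {"translation": [[x, y, z], ...], "delta_rot": [[rx, ry, rz], ...], "grip": [grip, ...]}. A call has 1 to 20 rows; each row shifts and turns the commanded pose from where the row before left it, along the tool's axes as they then stand; what a row does not reach is not made up. A row lasts 1/8 s, in which the tool goes at most 62.5 mm and 10.7 degrees, less where a joint would pass 70% of its speed; a pose out of reach is approached as far as the arm can. A call with a gripper value outside its range is refused whole. The fingers move at their own pace and stop on an object; "squeeze" is the grip in N (left out, the last holds). Time passes only in rows, so rows that do not move let the fingers close. It gives the time, the measured TCP pose, the force, the opening and the grip force at its end, in the units of the state.
- r.get_state(): the state, without advancing time (a new reading comes with each control period).
- r.snapshot(name): name is "scene" or "side" or "wrist"; returns the picture (480x640x3 uint8, blue, green, red); there is no depth.
- r.get_calibration(name): a dict with "intrinsics" (3x3 intrinsics, pixels), "eye" and "rotation" of the camera in the world. Camera axes: x right, y up, looking along -z (the intrinsics and any distortion apply to the point x, -y, -z); pixel columns grow to the right and rows downward; lengths in m; the calibration is good to about 2 mm. The wrist camera is an equidistant fisheye: a pixel r from the principal point sees the ray r / f radians off the axis. A picture is of the moment at which its call begins: read the wrist's pose just before it. get_calibration takes no time and is no camera call; for the wrist camera it gives the pose at the moment of the call.
- r.finish_job(): hands the job in; it is judged then, once.
Trained networks look in the newest picture that a camera, given by its name, has taken for a name from the list of things; names that differ only in an ending like _2 or _b are one class to them, and where a whole thing is asked for, a point or a joint stands for the part that bears it (a point fixed in the world has none). Each returns a list of dicts, best first, with "confidence" (0 to 1); they miss things now and then, are a little off and sometimes report something else, mostly with a low value. They report only what shows in the picture. A call takes as long as a camera call. They do not tell look-alikes from the thing itself.
- r.look_for(camera, target): "point" ([x, y, z] in m, in world coordinates, good to about 4 mm: the middle of the surface that is visible of it).
- r.silhouettes(camera, target): "pixels" (480x640 bool, what is visible of it).
The state is a dict: "clock": time; "q": joint angles; "qd": joint speeds; "joint_torque": joint torques, N m; "tool_pos": TCP position; "eef_rot": TCP orientation; "contact_force": force on the tool from outside, world axes, zero at the start; "moment": the same for the moment, N m; "opening": opening from 0.0 (shut) to 1.0 (fully open); "finger_force": force on a finger pad.
Only numpy, scipy, OpenCV 4.12 (cv2) and the standard library are available. Lean on these libraries where they do the work, as an engineer would, in place of code of your own. Each camera call takes 0.05 s, during which the arm holds its last target. There are 200 camera calls.

TASK

Lift the dust cover straight up off the metal tester on the jeweller's bench and stand it upright on the cork mat. Then take the flat metal check plate by its grip, tilt it to match the tester's sloped sensor face, and hold it flush, centred and square on the face, pressing the sprung face gently in about half-way. Finish while holding it there: do not let go, and leave the other things on the bench alone.

Things in the scene. Friction and masses are not known exactly. Their poses are not given: they have to be found in the camera images.
- cover: loose grey dust cover, an upside-down open box 100 x 100 x 100 mm, walls 4 mm, about 0.16 kg, with an upright black knob on top: a cylinder of 22 mm diameter on the cover's axis, from 100 to 128 mm above the origin. Starts standing on the bench over the tester. Origin: centre of its lower rim; z up, x and y square to the walls
- mat: fixed square cork mat, 140 x 140 x 4 mm, flat on the bench to the left or right of the tester; where the cover goes. Origin: centre of its underside; z up, x and y along its edges
- tester: metal tester fixed to the bench, under the cover at first: grey foot 70 (x) x 76 (y) x 16 mm and two cheeks, 57 mm high, carrying a black head that turns on an axle along y, 48 mm above the bench. The head is clamped (does not yield to 10 N) at a slope of 15 to 35 deg, new each time; its sensor face leans to the tester's -x (towards the robot). All below 95 mm. Origin: centre of underside, z up
- sensor_face (a point): centre of the flat upper surface of the sensor plate (steel, 60 x 50 mm, 6 mm thick), 24 mm from the head's axle. Its z axis is the outward normal of the sloped face, y runs level along the axle (50 mm side), x runs up the slope (60 mm side). Moves with the face when it is pressed
- sensor (a joint): how far the sprung sensor face is pressed in along its normal, in m: 0 out (at rest), 0.009 against the stop. It takes about 1.8 N to start and 0.6 N more per mm (4.5 N at 4.5 mm). The face stays parallel to itself as it sinks
- plate: loose check plate, 0.09 kg: flat bright aluminium plate 50 (x) x 36 (y) x 4 mm with an upright wooden grip block at its centre, 24 (x) x 14 (y) mm, up to 44 mm above the underside. Lies flat, grip up, across the tester from the mat. Origin: centre of the underside, the side that goes on the sensor face; z up along the grip. On the face its 50 mm side runs along the 60 mm side, either way round
- jar: bystander: amber glass jar, 44 mm diameter, 65 mm high, upright; origin: centre of the underside
- pot: bystander: white ceramic cup, 52 mm diameter, 50 mm high, upright; origin: centre of the underside
- brick: bystander: soldering brick 60 x 110 x 28 mm lying flat beyond the tester; origin: centre of the underside
Mind the look-alikes: they are no part of the job. There is more than one size of the cover; the job needs the smallest.

How it is judged:
By the outcome, as a careful person would: the job done as asked, in the order asked, and still so for the second after the job is handed in, while the arm keeps its last pose, push and grip.
It also fails if it takes over 58 s, if anything falls off the work surface, if the arm or the gripper's body presses on something with over 40 N, if the wrist force passes 120 N, or if a joint passes its speed limit or range.

## Working session

There is one attempt and no reset: what is moved stays moved. The work goes in short steps, Python scripts to look and compute and a tool call to move; the robot and the scene stay as the last step left them, time stands still between calls to the robot, and variables do not carry over. Pictures are saved under pics/ and viewed, at most 13 in all, crops included, and the job is handed in when it is done.

Besides the shell and the picture viewer there is one more tool, called after "Emit:" as name(argument=value, ...), one argument or row to a line, values as JSON. play_rows: Moves the arm, as the interface text tells. Its arguments: {"type":"object","properties":{"translation":{"type":"array","items":{"type":"array","items":{"type":"number"}}},"delta_rot":{"type":"array","items":{"type":"array","items":{"type":"number"}}},"grip":{"type":"array","items":{"type":"number"}},"squeeze":{"type":"number"}},"required":["translation","delta_rot","grip"]}

```bash
mkdir -p pics; ls
cat > h.py <<'E'
import numpy as np, cv2
from scipy.spatial.transform import Rotation as R
from plant import r
np.set_printoptions(precision=4,suppress=True)
def ray(cam,u,v):
    c=r.get_calibration(cam);K=np.array(c['intrinsics']);Rm=np.array(c['rotation'])
    if Rm.shape!=(3,3): Rm=R.from_quat(Rm).as_matrix()
    x=(u-K[0,2])/K[0,0];y=(v-K[1,2])/K[1,1]
    d=np.array([x,-y,-1.]);return np.array(c['eye']),Rm@d/np.linalg.norm(d)
def onz(cam,u,v,z):
    e,d=ray(cam,u,v);return e+d*(z-e[2])/d[2]
def proj(cam,P):
    c=r.get_calibration(cam);K=np.array(c['intrinsics']);Rm=np.array(c['rotation'])
    p=(np.atleast_2d(P)-np.array(c['eye']))@Rm
    return np.c_[K[0,2]-K[0,0]*p[:,0]/p[:,2], K[1,2]+K[1,1]*p[:,1]/p[:,2]]
E
python3 - <<'E'
from h import *
for c in ['scene','side']:
    im=r.snapshot(c);cv2.imwrite(f'pics/{c}0.png',im)
    k=r.get_calibration(c);print(c,k)
    for t in ['cover','mat','tester','plate','jar','pot','brick']:
        print(t,[(np.round(d['point'],3).tolist(),round(d['confidence'],2)) for d in r.look_for(c,t)])
print(r.get_state())
E
```

```text
pics
scene {'intrinsics': array([[468.7296,   0.    , 310.5409],
       [  0.    , 468.7296, 240.2215],
       [  0.    ,   0.    ,   1.    ]]), 'eye': array([0.858 , 0.5533, 0.5925]), 'rotation': array([0.1275, 0.4209, 0.8605, 0.2571])}
cover [([0.571, 0.07, 0.086], 0.92), ([0.316, 0.265, 0.11], 0.68), ([0.377, 0.06, 0.116], 0.63)]
mat [([0.53, -0.249, 0.006], 0.83)]
tester []
plate [([0.45, 0.241, 0.001], 0.83)]
jar [([0.725, -0.199, 0.041], 0.78)]
pot [([0.694, 0.255, 0.036], 0.56), ([0.756, 0.024, 0.024], 0.42)]
brick [([0.755, 0.024, 0.028], 0.7), ([0.453, 0.242, 0.004], 0.39)]
side {'intrinsics': array([[451.4332,   0.    , 316.444 ],
       [  0.    , 451.4332, 245.4732],
       [  0.    ,   0.    ,   1.    ]]), 'eye': array([ 0.0347, -0.5044,  0.5091]), 'rotation': array([ 0.4447, -0.1841, -0.3256,  0.8138])}
cover [([0.325, -0.012, 0.118], 0.77), ([0.262, 0.185, 0.103], 0.74), ([0.533, -0.001, 0.077], 0.59)]
mat [([0.521, -0.262, 0.007], 0.65)]
tester []
plate []
jar [([0.705, -0.223, 0.038], 0.96)]
pot [([0.684, 0.248, 0.035], 0.79)]
brick [([0.735, -0.003, 0.028], 0.93)]
{'clock': 0.8, 'q': array([-1.2982,  0.6891, -0.1946,  1.5653,  0.1573,  0.9025, -0.2151]), 'qd': array([-0.0002, -0.0006,  0.0014,  0.0012, -0.0001,  0.0011, -0.0004]), 'joint_torque': array([ -0.    , -52.7443,  -1.2669, -15.374 ,  -0.0519,  -0.0009,
         0.    ]), 'tool_pos': array([0.1478, 0.6073, 0.3028]), 'eef_rot': array([ 0.1191,  0.9929,  0.0001, -0.    ]), 'contact_force': array([ 0.7791,  0.9436, -0.5129]), 'moment': array([ 0.0444, -0.0223, -0.0145]), 'finger_force': 0.0, 'opening': 1.004156753134914}
```

View pics/scene0.png

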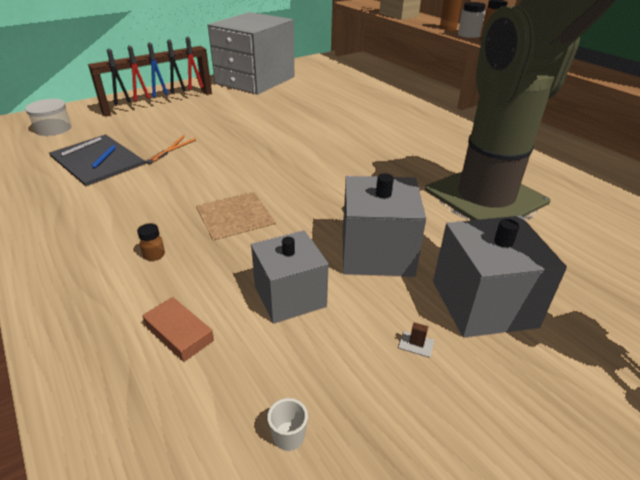

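View pics/side0.png

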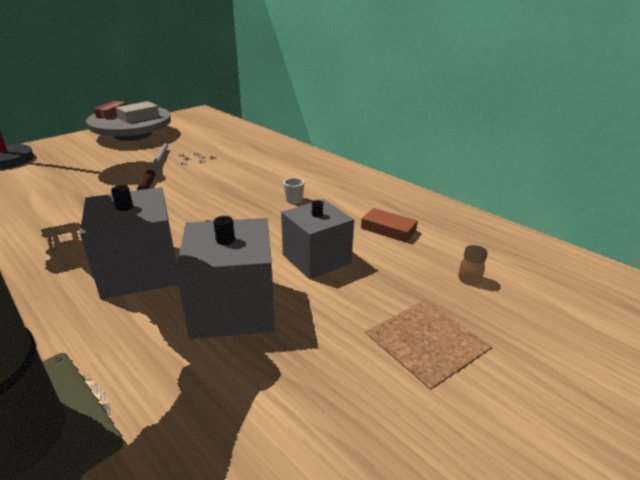

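Scene picture: there are three grey covers, at scene pixels (288,275), (383,225) and (500,270). In the side view they are at (317,240), (227,280) and (128,240). The one at (288,275) looks smallest and sits between the mat (235,215) and the plate (418,340), with the brick beyond it. I'll fit its size to confirm and enlarge a crop.

```bash
cat >> h.py <<'E'
from scipy.optimize import minimize
def box(x0,x1,y0,y1,z0,z1): return np.array([[x,y,z] for x in(x0,x1) for y in(y0,y1) for z in(z0,z1)],float)
def cyl(rad,z0,z1):
    a=np.linspace(0,2*np.pi,17)[:-1];return np.array([[rad*np.cos(t),rad*np.sin(t),z] for t in a for z in(z0,z1)])
def cboxm(s): return box(-s/2,s/2,-s/2,s/2,0,s)
def M_cover(s=.1): return [cboxm(s),cyl(.011*s/.1,s,s*1.28)]
M_mat=[box(-.07,.07,-.07,.07,0,.004)]
M_plate=[box(-.025,.025,-.018,.018,0,.004),box(-.012,.012,-.007,.007,.004,.044)]
def render(cam,parts,x,y,yaw,z=0):
    m=np.zeros((480*4,640*4),np.uint8);c,s=np.cos(yaw),np.sin(yaw)
    for P in parts:
        W=np.c_[x+c*P[:,0]-s*P[:,1],y+s*P[:,0]+c*P[:,1],z+P[:,2]]
        cv2.fillConvexPoly(m,cv2.convexHull(np.round(proj(cam,W)*4+1.5).astype(np.int32)),1)
    return m>0
def pick(cam,t,near):
    c=r.silhouettes(cam,t);best=None
    for d in c:
        v,u=np.nonzero(d['pixels']);p=np.array([u.mean(),v.mean()]);e=np.linalg.norm(p-near)
        if best is None or e<best[0]: best=(e,d['pixels'],p)
    return best if best and best[0]<40 else None
def fit(masks,model,x0,size=False,z=0):
    big={k:np.kron(m,np.ones((4,4)))>0 for k,m in masks.items()}
    def cost(p):
        mod=model(p[3]) if size else model
        t=0
        for k,m in big.items():
            q=render(k,mod,*p[:3],z=z);t+=1-(q&m).sum()/(q|m).sum()
        return t
    best=None
    for a in np.radians([0,22,45,67,90,112,135,157] if model is M_plate else [0,22,45,67]):
        p0=np.array([x0[0],x0[1],a]+([.11] if size else []))
        sx=np.vstack([p0]+[p0+d for d in np.diag([.01,.01,.2]+([.02] if size else []))])
        o=minimize(cost,p0,method='Nelder-Mead',options=dict(initial_simplex=sx,xatol=1e-4,fatol=1e-4,maxiter=200))
        if best is None or o.fun<best.fun: best=o
    return best
E
python3 - <<'E'
from h import *
im=r.snapshot('scene');r.snapshot('side')
cv2.imwrite('pics/crop1.png',cv2.resize(im[150:380,180:460],None,fx=2.8,fy=2.6,interpolation=cv2.INTER_CUBIC)[:600,:800])
def go(t,mod,near,x0,size=False):
    ms={}
    for k,n in near.items():
        b=pick(k,t,np.array(n))
        if b: ms[k]=b[1]
    print(t,{k:int(m.sum()) for k,m in ms.items()})
    for sub in ([ms]+[{k:m} for k,m in ms.items()] if len(ms)>1 else [ms]):
        o=fit(sub,mod,x0,size);print('  ',list(sub),o.x,np.degrees(o.x[2]),'cost',round(o.fun,3))
go('cover',M_cover,{'scene':(288,278),'side':(317,240)},(.57,.02),True)
go('cover',M_cover(.1),{'scene':(288,278),'side':(317,240)},(.57,.02))
go('mat',M_mat,{'scene':(235,215),'side':(428,342)},(.525,-.255))
go('plate',M_plate,{'scene':(418,340)},(.45,.24))
for t,cs in [('jar',('scene','side')),('pot',('scene','side')),('brick',('scene','side'))]: pass
E
```

```text
cover {'scene': 5411, 'side': 4412}Traceback (most recent call last):
  File "<stdin>", line 12, in <module>
  File "<stdin>", line 11, in go
  File "h.py", line 48, in fit
    o=minimize(cost,p0,method='Nelder-Mead',options=dict(initial_simplex=sx,xatol=1e-4,fatol=1e-4,maxiter=200))
    res = _minimize_neldermead(fun, x0, args, callback, bounds=bounds,
                               **options)
    fsim[k] = func(sim[k])
              ~~~~^^^^^^^^
    fx = function(np.copy(x), *(wrapper_args + args))
  File "h.py", line 42, in cost
    q=render(k,mod,*p[:3],z=z);t+=1-(q&m).sum()/(q|m).sum()
  File "h.py", line 28, in render
    cv2.fillConvexPoly(m,cv2.convexHull(np.round(proj(cam,W)*4+1.5).astype(np.int32)),1)
                                                 ~~~~^^^^^^^
  File "h.py", line 14, in proj
    p=(np.atleast_2d(P)-np.array(c['eye']))@Rm
      ~~~~~~~~~~~~~~~~~~~~~~~~~~~~~~~~~~~~~^~~
ValueError: matmul: Input operand 1 has a mismatch in its core dimension 0, with gufunc signature (n?,k),(k,m?)->(n?,m?) (size 4 is different from 3)
```

View pics/crop1.png

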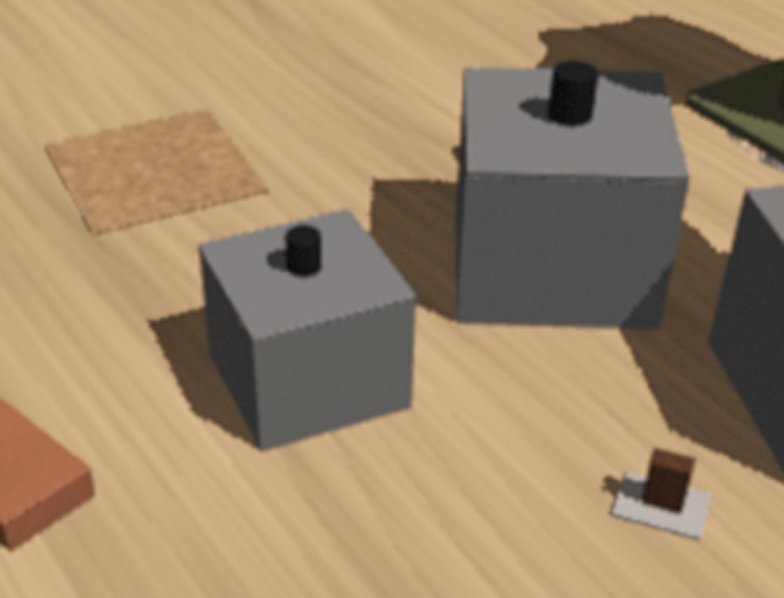

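The crop shows the small cover (knob at scene 288,246) clearly smaller than its neighbour (383,185). The plate, with its wooden grip, is at (417,338). Next I'll fix the quaternion handling.

```bash
python3 - <<'E'
s=open('h.py').read()
s=s.replace("    c=r.get_calibration(cam);K=np.array(c['intrinsics']);Rm=np.array(c['rotation'])\n    if Rm.shape!=(3,3): Rm=R.from_quat(Rm).as_matrix()","    c=cal(cam);K=c['intrinsics'];Rm=c['rotation']")
s=s.replace("    c=r.get_calibration(cam);K=np.array(c['intrinsics']);Rm=np.array(c['rotation'])\n","    c=cal(cam);K=c['intrinsics'];Rm=c['rotation']\n")
s=s.replace("def ray(","import functools\n@functools.cache\ndef cal(cam):\n    c=dict(r.get_calibration(cam));c['rotation']=R.from_quat(c['rotation']).as_matrix();return c\ndef ray(",1)
open('h.py','w').write(s+'''
def go(t,mod,near,x0,size=False):
    ms={}
    for k,n in near.items():
        b=pick(k,t,np.array(n))
        if b: ms[k]=b[1]
    print(t,{k:int(m.sum()) for k,m in ms.items()})
    for sub in ([ms]+[{k:m} for k,m in ms.items()] if len(ms)>1 else [ms]):
        o=fit(sub,mod,x0,size);print('  ',list(sub),o.x,np.degrees(o.x[2]),'cost',round(o.fun,3))
''')
E
python3 - <<'E'
from h import *
go('cover',M_cover,{'scene':(288,278),'side':(317,240)},(.57,.02),True)
go('cover',M_cover(.1),{'scene':(288,278),'side':(317,240)},(.57,.02))
go('mat',M_mat,{'scene':(235,215),'side':(428,342)},(.525,-.255))
go('plate',M_plate,{'scene':(418,340)},(.45,.24))
print(onz('scene',288,240,.128),onz('side',317,204,.128))
s=r.get_state();print(R.from_quat(s['eef_rot']).as_matrix())
E
```

```text
cover {'scene': 5411, 'side': 4412}
   ['scene', 'side'] [ 0.5583  0.0322 -0.1807  0.0988] -10.350957522450786 cost 0.042
   ['scene'] [ 0.5579  0.0325 -0.1698  0.0988] -9.731139976447535 cost 0.017
   ['side'] [0.5593 0.0325 1.3828 0.0986] 79.22848043847557 cost 0.019
cover {'scene': 5411, 'side': 4412}
   ['scene', 'side'] [ 0.5582  0.0323 -0.1963] -11.248680457732437 cost 0.056
   ['scene'] [0.5579 0.0327 1.3912] 79.70874838386953 cost 0.024
   ['side'] [0.5588 0.0324 1.3604] 77.94362019225376 cost 0.028
mat {'scene': 2331, 'side': 5851}
   ['scene', 'side'] [ 0.5278 -0.2519 -0.1378] -7.895761518311762 cost 0.064
   ['scene'] [ 0.528  -0.2513 -0.1305] -7.4744128832618975 cost 0.047
   ['side'] [ 0.5272 -0.252  -0.1446] -8.285492384355102 cost 0.016
plate {'scene': 756}
   ['scene'] [0.4459 0.2377 2.1855] 125.2197895702415 cost 0.087
[0.558 0.034 0.128] [0.5525 0.0261 0.128 ]
[[-0.9716  0.2366  0.    ]
 [ 0.2366  0.9716  0.0001]
 [ 0.      0.0001 -1.    ]]
```

The fit gives a size of 0.0988 m, so this is the 100 mm cover, at (0.558, 0.0325) with yaw -10°. The mat is at (0.5275, -0.252). Now moving above the knob.

Emit:
play_rows(
  translation=[
    [-0.0334,-0.0289,0],
    [-0.0334,-0.0289,0],
    [-0.0334,-0.0289,0],
    [-0.0334,-0.0289,0],
    [-0.0334,-0.0289,0],
    [-0.0334,-0.0289,0],
    [-0.0334,-0.0289,0],
    [-0.0334,-0.0289,0],
    [-0.0334,-0.0289,0],
    [-0.0334,-0.0289,0],
    [-0.0334,-0.0289,0],
    [-0.0334,-0.0289,0],
    [-0.0334,-0.0289,0],
    [-0.0334,-0.0289,0],
    [-0.0334,-0.0289,0],
    [-0.0334,-0.0289,0],
    [0,0,0],
    [0,0,0],
  ],
  delta_rot=[
    [0,0,0],
    [0,0,0],
    [0,0,0],
    [0,0,0],
    [0,0,0],
    [0,0,0],
    [0,0,0],
    [0,0,0],
    [0,0,0],
    [0,0,0],
    [0,0,0],
    [0,0,0],
    [0,0,0],
    [0,0,0],
    [0,0,0],
    [0,0,0],
    [0,0,0],
    [0,0,0],
  ],
  grip=[1,1,1,1,1,1,1,1,1,1,1,1,1,1,1,1,1,1],
  squeeze=30,
)

```text
clock: 3.6
tool_pos: [0.5573, 0.0324, 0.3026]
eef_rot: [0.119, 0.993, 0.0, -0.0]
contact_force: [0.1, 0.9, 0.4]
opening: 1.002
finger_force: 0.0
```

Emit:
play_rows(
  translation=[
    [0,0,0.03],
    [0,0,0.03],
    [0,0,0.03],
    [0,0,0.03],
    [0,0,0.0145],
    [0,0,0],
    [0,0,0],
    [0,0,0],
    [0,0,0],
    [0,0,0],
    [0,0,0],
  ],
  delta_rot=[
    [0,0,0],
    [0,0,0],
    [0,0,0],
    [0,0,0],
    [0,0,0],
    [0,0,0],
    [0,0,0],
    [0,0,0],
    [0,0,0],
    [0,0,0],
    [0,0,0],
  ],
  grip=[1,1,1,1,1,1,-1,-1,-1,-1,-1],
  squeeze=30,
)

```text
clock: 4.97
tool_pos: [0.5577, 0.0316, 0.1683]
eef_rot: [0.119, 0.993, 0.0, 0.0]
contact_force: [0.6, 0.3, 0.5]
opening: 0.458
finger_force: 0.0
```

Emit:
play_rows(
  translation=[
    [0,0,0],
    [0,0,0],
    [0,0,0],
    [0,0,0],
    [0,0,-0.005],
    [0,0,-0.015],
    [0,0,-0.02],
    [0,0,-0.02],
    [0,0,-0.02],
    [0,0,-0.02],
    [0,0,-0.02],
    [0,0,0],
    [0,0,0],
  ],
  delta_rot=[
    [0,0,0],
    [0,0,0],
    [0,0,0],
    [0,0,0],
    [0,0,0],
    [0,0,0],
    [0,0,0],
    [0,0,0],
    [0,0,0],
    [0,0,0],
    [0,0,0],
    [0,0,0],
    [0,0,0],
  ],
  grip=[-1,-1,-1,-1,-1,-1,-1,-1,-1,-1,-1,-1,-1],
)

```text
clock: 6.6
tool_pos: [0.5573, 0.0314, 0.288]
eef_rot: [0.119, 0.993, -0.0, -0.0]
contact_force: [-0.3, -0.5, -1.4]
opening: 0.237
finger_force: 30.0
```

Emit:
play_rows(
  translation=[
    [-0.0019,-0.0141,0],
    [-0.0038,-0.0283,0],
    [-0.0038,-0.0283,0],
    [-0.0038,-0.0283,0],
    [-0.0038,-0.0283,0],
    [-0.0038,-0.0283,0],
    [-0.0038,-0.0283,0],
    [-0.0038,-0.0283,0],
    [-0.0038,-0.0283,0],
    [-0.0038,-0.0283,0],
    [-0.0019,-0.0141,0],
    [0,0,0],
    [0,0,0.02],
    [0,0,0.03],
    [0,0,0.03],
    [0,0,0.02],
    [0,0,0.008],
    [0,0,0.004],
    [0,0,0.002],
    [0,0,0],
  ],
  delta_rot=[
    [0,0,0],
    [0,0,0],
    [0,0,0],
    [0,0,0],
    [0,0,0],
    [0,0,0],
    [0,0,0],
    [0,0,0],
    [0,0,0],
    [0,0,0],
    [0,0,0],
    [0,0,0],
    [0,0,0],
    [0,0,0],
    [0,0,0],
    [0,0,0],
    [0,0,0],
    [0,0,0],
    [0,0,0],
    [0,0,0],
  ],
  grip=[-1,-1,-1,-1,-1,-1,-1,-1,-1,-1,-1,-1,-1,-1,-1,-1,-1,-1,-1,-1],
)

```text
clock: 9.1
tool_pos: [0.528, -0.2523, 0.1747]
eef_rot: [0.119, 0.993, -0.0, 0.0]
contact_force: [0.5, -0.5, -1.1]
opening: 0.237
finger_force: 30.0
```

Emit:
play_rows(
  translation=[
    [0,0,0.0015],
    [0,0,0.0015],
    [0,0,0],
    [0,0,0],
    [0,0,0],
    [0,0,0],
    [0,0,0],
    [0,0,-0.02],
    [0,0,-0.04],
    [0,0,-0.04],
    [0,0,-0.03],
    [0,0,0],
  ],
  delta_rot=[
    [0,0,0],
    [0,0,0],
    [0,0,0],
    [0,0,0],
    [0,0,0],
    [0,0,0],
    [0,0,0],
    [0,0,0],
    [0,0,0],
    [0,0,0],
    [0,0,0],
    [0,0,0],
  ],
  grip=[-1,-1,-1,1,1,1,1,1,1,1,1,1],
)

```text
clock: 10.6
tool_pos: [0.5288, -0.2526, 0.3035]
eef_rot: [0.119, 0.993, -0.001, 0.003]
contact_force: [0.2, -0.2, -0.1]
opening: 1.005
finger_force: 0.0
```

Run:
```python
from h import *
for c in ['scene','side']:
    im=r.snapshot(c);cv2.imwrite(f'pics/{c}1.png',im)
    for t in ['cover','tester','sensor_face','sensor','plate']:
        print(c,t,[(np.round(d['point'],3).tolist(),round(d['confidence'],2)) for d in r.look_for(c,t)])
im=cv2.imread('pics/scene1.png');im2=cv2.imread('pics/side1.png')
a=cv2.resize(im[200:350,230:380],(400,400),interpolation=cv2.INTER_CUBIC)
b=cv2.resize(im2[180:300,260:380],(400,400),interpolation=cv2.INTER_CUBIC)
cv2.imwrite('pics/t1.png',np.hstack([a,b]))
go('cover',M_cover(.1),{'scene':(237,190),'side':(428,310)},(.5275,-.252))
```

```text
scene cover [([0.376, 0.059, 0.117], 0.78), ([0.539, -0.21, 0.08], 0.74), ([0.316, 0.263, 0.108], 0.71), ([0.569, -0.204, 0.007], 0.15)]
scene tester [([0.572, 0.053, 0.053], 0.67)]
scene sensor_face [([0.451, 0.242, 0.0], 0.3)]
scene sensor [([0.551, 0.045, 0.07], 0.73)]
scene plate [([0.448, 0.238, 0.002], 0.56)]
side cover [([0.259, 0.185, 0.106], 0.95), ([0.327, -0.016, 0.116], 0.94), ([0.496, -0.27, 0.087], 0.68)]
side tester [([0.543, 0.015, 0.047], 0.75)]
side sensor_face [([0.546, 0.033, 0.068], 0.77)]
side sensor [([0.546, 0.031, 0.074], 0.6)]
side plate []
cover {'scene': 3334, 'side': 7560}
   ['scene', 'side'] [ 0.5287 -0.2512  1.3654] 78.2309576341687 cost 0.109
   ['scene'] [ 0.526  -0.2558 -0.2026] -11.608730321862263 cost 0.029
   ['side'] [ 0.533 -0.25   1.405] 80.50307075692606 cost 0.015
```

View pics/t1.png

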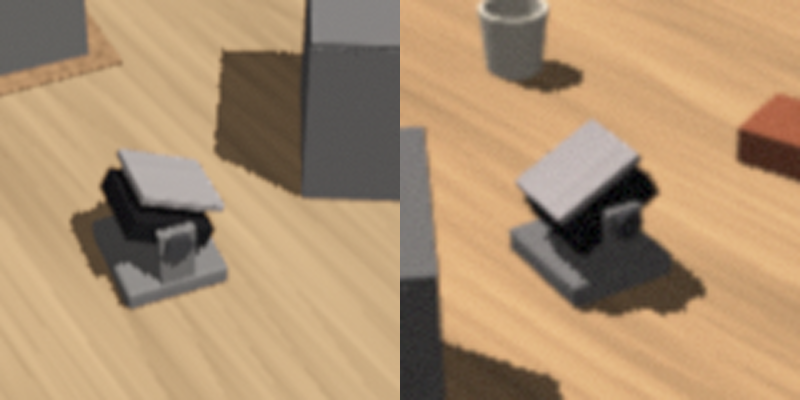

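View pics/side1.png

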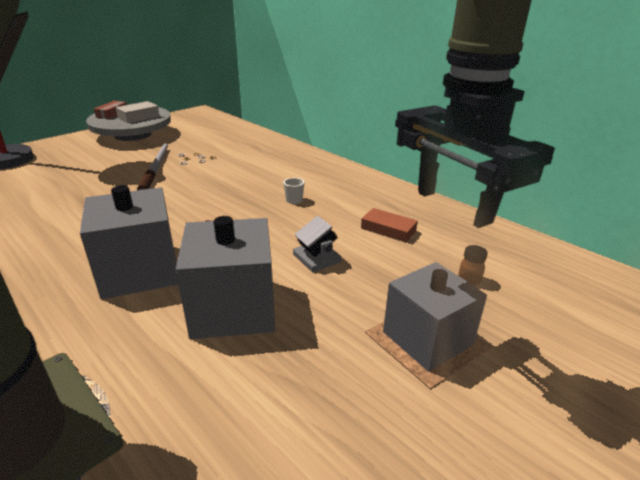

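The side view shows the cover upright on the mat at (432,318), with the tester bare at (316,242). In the crop, the left panel shows the scene view and the right panel the side view of the sloped face. Next stop is a point above the tester for a wrist view, on the way to the plate.

Emit:
play_rows(
  translation=[
    [0.01,0.0287,0],
    [0.01,0.0287,0],
    [0.01,0.0287,0],
    [0.01,0.0287,0],
    [0.01,0.0287,0],
    [0.01,0.0287,0],
    [0.01,0.0287,0],
    [0.01,0.0287,0],
    [0.01,0.0287,0],
    [0.01,0.0287,0],
    [0,0,0],
    [0,0,0],
  ],
  delta_rot=[
    [0,0,0],
    [0,0,0],
    [0,0,0],
    [0,0,0],
    [0,0,0],
    [0,0,0],
    [0,0,0],
    [0,0,0],
    [0,0,0],
    [0,0,0],
    [0,0,0],
    [0,0,0],
  ],
  grip=[1,1,1,1,1,1,1,1,1,1,1,1],
)

```text
clock: 12.8
tool_pos: [0.4985, 0.0492, 0.3012]
eef_rot: [0.12, 0.993, -0.0, 0.0]
contact_force: [0.1, -0.3, -0.2]
opening: 0.997
finger_force: 0.0
```

```bash
cat > h2.py <<'E'
from h import *
import h
def wproj(c,P):
    K=c['intrinsics'];p=(np.atleast_2d(P)-c['eye'])@c['rotation']
    d=np.c_[p[:,0],-p[:,1],-p[:,2]];rr=np.hypot(d[:,0],d[:,1]);th=np.arctan2(rr,d[:,2])
    return np.c_[K[0,2]+K[0,0]*th*d[:,0]/rr,K[1,2]+K[1,1]*th*d[:,1]/rr]
_p=h.proj
def proj(cam,P): return wproj(cal('wrist'),P) if cam=='wrist' else _p(cam,P)
h.proj=proj
def Tface(p,press=0):
    tx,ty,yaw,sl=p
    Rm=(R.from_euler('z',yaw)*R.from_euler('y',-sl)).as_matrix()
    return Rm,np.array([tx,ty,.048])+Rm[:,2]*(.024-press)
def fitface(masks,p0):
    big={k:np.kron(m,np.ones((4,4)))>0 for k,m in masks.items()};B=box(-.03,.03,-.025,.025,-.006,0)
    def cost(p):
        Rm,c=Tface(p);W=B@Rm.T+c;t=0
        for k,m in big.items():
            q=np.zeros((1920,2560),np.uint8);cv2.fillConvexPoly(q,cv2.convexHull(np.round(proj(k,W)*4+1.5).astype(np.int32)),1)
            q=q>0;t+=1-(q&m).sum()/(q|m).sum()
        return t
    best=None
    for dy in (-.2,0,.2):
        for sl in (.3,.45,.6):
            q0=np.array([p0[0],p0[1],p0[2]+dy,sl])
            sx=np.vstack([q0]+[q0+d for d in np.diag([.008,.008,.12,.1])])
            o=minimize(cost,q0,method='Nelder-Mead',options=dict(initial_simplex=sx,xatol=1e-4,fatol=1e-4,maxiter=250))
            if best is None or o.fun<best.fun: best=o
    return best
E
python3 - <<'E'
from h2 import *
import pickle
print(r.get_state()['tool_pos'])
cal('wrist');im=r.snapshot('wrist');cv2.imwrite('pics/wrist1.png',im)
r.snapshot('scene');r.snapshot('side')
ms={}
for c in ['scene','side','wrist']:
    for t in ['sensor','sensor_face','tester','plate']:
        for d in r.silhouettes(c,t)[:2]:
            v,u=np.nonzero(d['pixels']);print(c,t,len(u),u.mean().round(),v.mean().round(),(u.min(),u.max(),v.min(),v.max()),round(d['confidence'],2))
            ms.setdefault((c,t),d['pixels'])
pickle.dump((ms,cal('wrist')),open('ms.pkl','wb'))
f={}
for c,n in (('scene',(288,263)),('side',(316,233)),('wrist',None)):
    for t in('sensor','sensor_face'):
        if (c,t) in ms and c not in f:
            v,u=np.nonzero(ms[c,t])
            if n is None or np.hypot(u.mean()-n[0],v.mean()-n[1])<20: f[c]=ms[c,t]
for sub in [f]+[{k:m} for k,m in f.items()]:
    o=fitface(sub,(.558,.0325,-.17));Rm,c=Tface(o.x);print(list(sub),o.x,'deg',np.degrees(o.x[2:]),'c',c,'cost',round(o.fun,3))
o=fit({'wrist':ms['wrist','plate']},M_plate,(.446,.238));print('plate',o.x,np.degrees(o.x[2]),o.fun)
E
```

```text
[0.4985 0.0492 0.3012]
scene sensor 633 294.0 268.0 (np.int64(274), np.int64(313), np.int64(256), np.int64(279)) 0.78
scene sensor_face 606 294.0 268.0 (np.int64(274), np.int64(313), np.int64(257), np.int64(279)) 0.68
scene tester 2231 289.0 285.0 (np.int64(265), np.int64(314), np.int64(256), np.int64(315)) 0.86
scene plate 632 293.0 268.0 (np.int64(274), np.int64(312), np.int64(256), np.int64(279)) 0.66
scene plate 826 417.0 340.0 (np.int64(399), np.int64(433), np.int64(322), np.int64(357)) 0.6
side sensor 603 313.0 231.0 (np.int64(295), np.int64(330), np.int64(217), np.int64(245)) 0.7
side sensor_face 530 313.0 231.0 (np.int64(297), np.int64(329), np.int64(217), np.int64(245)) 0.95
side tester 1676 316.0 245.0 (np.int64(293), np.int64(340), np.int64(217), np.int64(270)) 0.82
wrist sensor 3654 315.0 282.0 (np.int64(287), np.int64(344), np.int64(248), np.int64(315)) 0.88
wrist sensor_face 3451 316.0 282.0 (np.int64(288), np.int64(343), np.int64(248), np.int64(314)) 0.93
wrist sensor_face 1486 476.0 126.0 (np.int64(452), np.int64(502), np.int64(99), np.int64(152)) 0.18
wrist tester 5771 316.0 275.0 (np.int64(272), np.int64(360), np.int64(236), np.int64(315)) 0.94
['scene', 'side', 'wrist'] [ 0.5594  0.0336 -0.1853  0.4643] deg [-10.6159  26.5996] c [0.5489 0.0356 0.0695] cost 0.17
['scene'] [ 0.5591  0.0347 -0.1936  0.4594] deg [-11.0942  26.3236] c [0.5486 0.0368 0.0695] cost 0.05
['side'] [ 0.5601  0.0337 -0.2237  0.4608] deg [-12.8178  26.4023] c [0.5497 0.0361 0.0695] cost 0.059
['wrist'] [ 0.5554  0.034  -0.1875  0.3   ] deg [-10.7403  17.1901] c [0.5484 0.0353 0.0709] cost 0.028Traceback (most recent call last):
  File "<stdin>", line 21, in <module>
KeyError: ('wrist', 'plate')
```

View pics/wrist1.png

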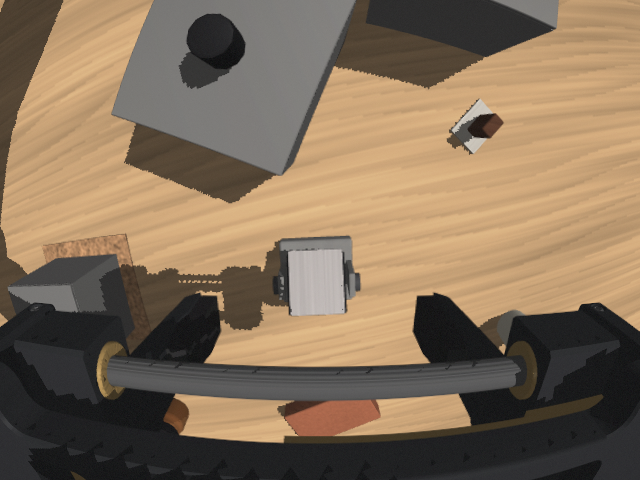

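Wrist view: the sensor face is at (316,282), the plate at (476,126), and the two larger covers are top-left and top-right. I'll move over the plate and also fit the larger covers to check clearance.

Emit:
play_rows(
  translation=[
    [0.016,0.0285,0],
    [0.016,0.0285,0],
    [0.016,0.0285,0],
    [0.016,0.0285,0],
    [0.016,0.0285,0],
    [0.016,0.0285,0],
    [0,0,0],
    [0,0,0],
    [0,0,0],
    [0,0,0],
    [0,0,0],
    [0,0,0],
  ],
  delta_rot=[
    [0,0,0],
    [0,0,0],
    [0,0,0],
    [0,0,0],
    [0,0,0],
    [0,0,0],
    [0,0,10],
    [0,0,10],
    [0,0,10],
    [0,0,10],
    [0,0,0],
    [0,0,0],
  ],
  grip=[1,1,1,1,1,1,1,1,1,1,1,1],
)

```text
clock: 15.05
tool_pos: [0.4455, 0.2392, 0.3012]
eef_rot: [0.45, 0.893, 0.0, -0.0]
contact_force: [-0.6, -0.2, 0.3]
opening: 1.0
finger_force: 0.0
```

Run:
```python
from h2 import *
import pickle
s=r.get_state();print(s['tool_pos'],s['q'],R.from_quat(s['eef_rot']).as_matrix())
cal('wrist');im=r.snapshot('wrist');cv2.imwrite('pics/wrist2.png',im);r.snapshot('scene');r.snapshot('side')
for d in r.silhouettes('wrist','plate')+r.silhouettes('wrist','sensor_face'):
    m=d['pixels'];v,u=np.nonzero(m);print(len(u),u.mean(),v.mean(),d['confidence'])
    o=fit({'wrist':m},M_plate,(.446,.238));print('plate',o.x,np.degrees(o.x[2]),o.fun)
go('cover',M_cover,{'scene':(383,228),'side':(227,280)},(.35,.02),True)
go('cover',M_cover,{'scene':(500,275),'side':(128,245)},(.285,.225),True)
```

```text
[0.4455 0.2392 0.3012] [-0.5458  0.5345 -0.0593  1.9262  0.0478  0.6822  0.0031] [[-0.5948  0.8039 -0.    ]
 [ 0.8039  0.5948  0.0001]
 [ 0.0001  0.     -1.    ]]
1565 315.8958466453674 211.92140575079873 0.91
plate [0.4453 0.2373 2.1719] 124.44255547035793 0.054373791377545166
cover {'scene': 7406, 'side': 10642}
   ['scene', 'side'] [0.3499 0.0229 0.9428 0.1353] 54.01973966726301 cost 0.067
   ['scene'] [ 0.3496  0.023  -0.6217  0.134 ] -35.62126131580918 cost 0.051
   ['side'] [0.3499 0.0228 0.9459 0.1359] 54.19691244824729 cost 0.011
cover {'scene': 12030, 'side': 8778}
   ['scene', 'side'] [ 0.2833  0.235  -0.4268  0.1355] -24.452419062404932 cost 0.052
   ['scene'] [ 0.2828  0.2348 -0.4166  0.1353] -23.86731194244978 cost 0.034
   ['side'] [0.2836 0.2356 1.1429 0.1358] 65.4834406056177 cost 0.017
```

View pics/wrist2.png

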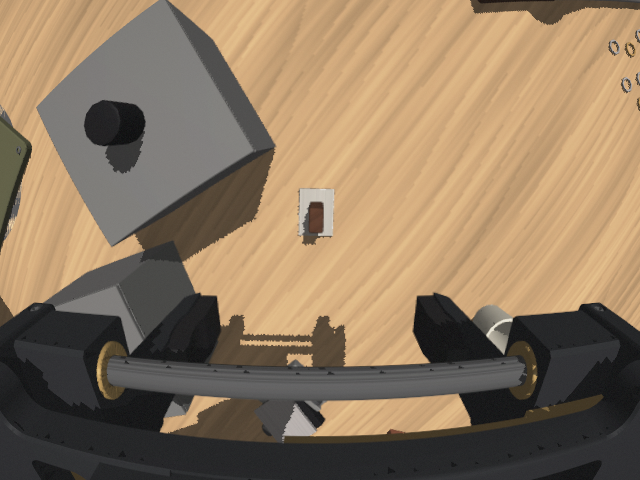

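The plate is at (316,212) in the wrist view, squarely aligned: (0.4455, 0.2375), yaw 124.5°. The large cover at upper left would foul the gripper body by about 1.5 mm. I'll descend shifted 18 mm along tool +y, so the closing finger slides the plate to the centre.

Emit:
play_rows(
  translation=[
    [0,0,0],
    [-0.0014,0.0169,0.02],
    [0,0,0.045],
    [0,0,0.045],
    [0,0,0.045],
    [0,0,0.04],
    [0,0,0.022],
    [0,0,0.012],
    [0,0,0],
    [0,0,0],
  ],
  delta_rot=[
    [0,0,2],
    [0,0,0],
    [0,0,0],
    [0,0,0],
    [0,0,0],
    [0,0,0],
    [0,0,0],
    [0,0,0],
    [0,0,0],
    [0,0,0],
  ],
  grip=[1,1,1,1,1,1,1,1,1,1],
  squeeze=35,
)

```text
clock: 16.75
tool_pos: [0.4608, 0.2477, 0.0731]
eef_rot: [0.467, 0.884, 0.001, 0.0]
contact_force: [-0.0, 0.5, 0.1]
opening: 1.0
finger_force: 0.0
```

Emit:
play_rows(
  translation=[
    [0,0,0.001],
    [0,0,0],
    [0,0,0],
    [0,0,0],
    [0,0,0],
    [0,0,0],
    [0,0,0],
    [0,0,0],
    [0,0,0],
    [0,0,0],
    [0,0,0],
  ],
  delta_rot=[
    [0,0,0],
    [0,0,0],
    [0,0,0],
    [0,0,0],
    [0,0,0],
    [0,0,0],
    [0,0,0],
    [0,0,0],
    [0,0,0],
    [0,0,0],
    [0,0,0],
  ],
  grip=[-1,-1,-1,-1,-1,-1,-1,-1,-1,-1,-1],
)

```text
clock: 18.12
tool_pos: [0.4605, 0.2477, 0.0712]
eef_rot: [0.467, 0.884, 0.0, 0.0]
contact_force: [0.7, -0.1, -2.2]
opening: 0.155
finger_force: 35.0
```

Run:
```python
from h2 import *
s=r.get_state();print(s['tool_pos'],s['opening'],s['finger_force'],s['contact_force'])
cal('wrist');r.snapshot('wrist');im=r.snapshot('scene')
cv2.imwrite('pics/g1.png',cv2.resize(im[250:400,330:530],(800,600),interpolation=cv2.INTER_CUBIC))
for k in('wrist','scene'):
  for d in r.silhouettes(k,'plate')[:2]:
    m=d['pixels'];v,u=np.nonzero(m);print(k,len(u),u.mean(),v.mean(),d['confidence'])
```

```text
[0.4605 0.2477 0.0712] 0.1553379671974869 35.000005066394806 [ 0.6654 -0.1245 -2.2196]
wrist 5785 316.1752808988764 301.39481417458944 0.88
scene 3537 232.27452643483178 194.19281877297144 0.2
```

View pics/g1.png

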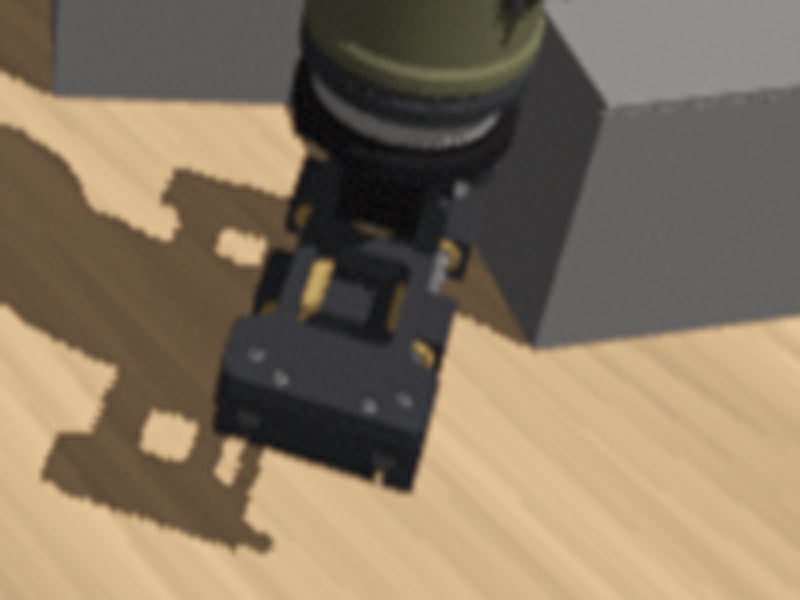

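Opening of 13.7 mm means the grip block is held; the picture only shows the hand covering the plate, clear of the large cover. Lifting to check the plate in hand.

Emit:
play_rows(
  translation=[
    [0,0,-0.01],
    [0,0,-0.03],
    [0,0,-0.04],
    [0,0,-0.04],
    [0,0,-0.04],
    [0,0,-0.03],
    [0,0,0],
    [0,0,0],
  ],
  delta_rot=[
    [0,0,0],
    [0,0,0],
    [0,0,0],
    [0,0,0],
    [0,0,0],
    [0,0,0],
    [0,0,0],
    [0,0,0],
  ],
  grip=[-1,-1,-1,-1,-1,-1,-1,-1],
)

```text
clock: 19.32
tool_pos: [0.4598, 0.2471, 0.2608]
eef_rot: [0.467, 0.884, -0.0, -0.0]
contact_force: [-0.2, -0.5, -1.2]
opening: 0.157
finger_force: 35.0
```

```bash
cat >> h2.py <<'E'
def inhand(masks,full=True):
    """fit plate in tool: origin offset (dx,dy,dz), rotvec; plate z = -tool z, plate x = tool x"""
    s=r.get_state();Rt=R.from_quat(s['eef_rot']).as_matrix();pt=s['tool_pos']
    big={k:np.kron(m,np.ones((4,4)))>0 for k,m in masks.items()}
    F=np.diag([1,-1,-1.])
    parts=[M_plate[0]] 
    def T(p): 
        Rp=R.from_rotvec(np.r_[p[3:6]]).as_matrix()@F
        return Rt@Rp, pt+Rt@np.array([p[0],p[1],p[2]])
    def cost(p):
        Rm,c=T(p);t=0
        for k,m in big.items():
            q=np.zeros((1920,2560),np.uint8)
            for P in (parts if k=='wrist' else M_plate):
                cv2.fillConvexPoly(q,cv2.convexHull(np.round(proj(k,P@Rm.T+c)*4+1.5).astype(np.int32)),1)
            q=q>0;t+=1-(q&m).sum()/(q|m).sum()
        return t+ (0.3*np.sum(np.square(p[3:6])))
    p0=np.array([0,0,.0712,0,0,0.]);sx=np.vstack([p0]+[p0+d for d in np.diag([.006,.003,.003,.1,.1,.1])])
    return minimize(cost,p0,method='Nelder-Mead',options=dict(initial_simplex=sx,xatol=1e-4,fatol=1e-4,maxiter=500))
E
python3 - <<'E'
from h2 import *
s=r.get_state();print(s['tool_pos'],s['opening'],s['finger_force'],s['contact_force'],s['moment'])
cal('wrist');ims={k:r.snapshot(k) for k in('wrist','scene','side')}
ms={}
tc=s['tool_pos']-np.array([0,0,.07])
for k in ims:
  e=proj(k,tc)[0];print(k,'expect',e)
  for d in r.silhouettes(k,'plate')[:3]:
    m=d['pixels'];v,u=np.nonzero(m);print(k,len(u),u.mean(),v.mean(),(u.min(),u.max(),v.min(),v.max()),d['confidence'])
    if np.hypot(u.mean()-e[0],v.mean()-e[1])<50: ms.setdefault(k,m)
def crop(k,s_):
    u,v=proj(k,tc)[0].astype(int);u=min(max(u,s_),639-s_);v=min(max(v,s_),479-s_);return cv2.resize(ims[k][v-s_:v+s_,u-s_:u+s_],(266,266) if 0 else (400,400),interpolation=cv2.INTER_CUBIC)
cv2.imwrite('pics/hand.png',np.hstack([crop('scene',60),crop('wrist',120)]))
if ms:
  o=inhand(ms);print(list(ms),o.x,np.degrees(o.x[3:]),o.fun)
  for k in ms: o=inhand({k:ms[k]});print(k,o.x,np.degrees(o.x[3:]),o.fun)
E
```

```text
[0.4598 0.2471 0.2608] 0.1566953198903104 34.999944381415844 [-0.2163 -0.4598 -1.1863] [-0.0176  0.0591 -0.0203]
wrist expect [318.7559 309.0876]
wrist 5831 316.28194134796775 301.6321385697136 (np.int64(275), np.int64(358), np.int64(257), np.int64(366)) 0.93
scene expect [433.4639 260.2468]
scene 840 150.2547619047619 241.9547619047619 (np.int64(137), np.int64(164), np.int64(222), np.int64(261)) 0.55
scene 309 432.252427184466 264.99029126213594 (np.int64(412), np.int64(452), np.int64(255), np.int64(273)) 0.54
side expect [203.7802 151.5658]
side 280 205.68928571428572 148.0857142857143 (np.int64(188), np.int64(220), np.int64(130), np.int64(156)) 0.64
['wrist', 'scene', 'side'] [-0.0007 -0.0004  0.0715  0.0177  0.0013 -0.0374] [ 1.0128  0.0728 -2.1418] 1.589514181704578
wrist [-0.001  -0.0015  0.0722  0.0426  0.0136  0.0119] [2.4431 0.7782 0.6797] 0.33954678573281505
scene [-0.0009 -0.0025  0.0798 -0.2442 -0.0154 -0.0239] [-13.9913  -0.8852  -1.3696] 0.7255826204475792
side [-0.0003  0.0016  0.0715 -0.0155 -0.0056 -0.0071] [-0.8902 -0.3235 -0.4079] 0.5025642879827593
```

View pics/hand.png

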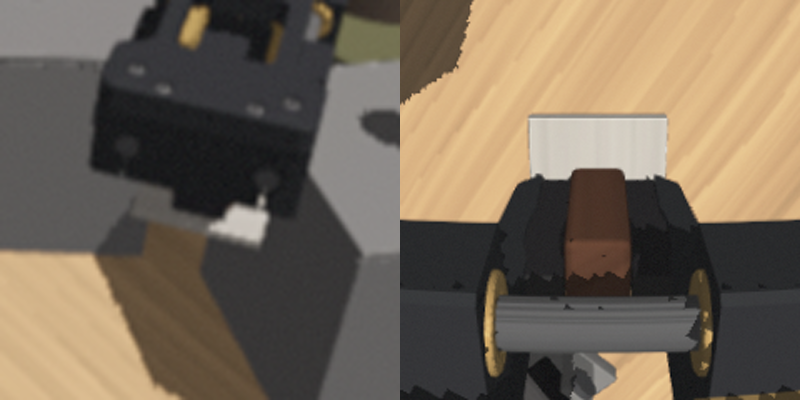

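The plate is held square, with the grip block fully between the pads. Next I'll measure the in-hand x offset from the far plate edge in the wrist view, at about v 257–259 and u 276–358, and compute the move.

Run:
```python
from h2 import *
s=r.get_state();Rt=R.from_quat(s['eef_rot']).as_matrix();pt=s['tool_pos'];print('wrist eye in tool',(cal('wrist')['eye']-pt)@Rt)
for dx in(-.003,0,.003):
    P=np.array([[.025+dx,y,z] for z in(.0712,.0672) for y in(-.018,.018)]);print(dx,proj('wrist',pt+P@Rt.T).round(1).tolist())
# silhouette edges
for d in r.silhouettes('wrist','plate')[:1]:
    m=d['pixels']
    rows=[np.nonzero(m[:,u])[0].min() for u in range(282,355,8)];print('top v',rows)
    print([(v,np.nonzero(m[v])[0].min(),np.nonzero(m[v])[0].max()) for v in range(258,296,6)])
for p in ([.5594,.0336,np.radians(-10.9),np.radians(26.5)],):
    Rm,c=Tface(p);Rg=Rm@np.diag([1,-1,-1.])  # tool x = face x?
    for Rg in (Rm@np.diag([1,-1,-1.]),Rm@np.diag([-1,1,-1.])):
        d=R.from_matrix(Rt.T@Rg).as_rotvec(degrees=True);print('rot from tool',d)
        for st in(.05,.02,0.): print('tcp at standoff',st,c+Rm[:,2]*(.0712+st))
    print(Rm,c)
```

```text
wrist eye in tool [ 0.0758 -0.0011 -0.0827]
-0.003 [[277.9, 262.8], [359.6, 262.8], [276.9, 265.9], [360.6, 265.9]]
0 [[277.6, 256.3], [359.8, 256.4], [276.7, 259.3], [360.9, 259.3]]
0.003 [[277.4, 249.8], [360.1, 249.8], [276.5, 252.6], [361.1, 252.6]]
top v [np.int64(257), np.int64(258), np.int64(258), np.int64(258), np.int64(258), np.int64(258), np.int64(258), np.int64(258), np.int64(258), np.int64(258)]
[(258, np.int64(276), np.int64(357)), (264, np.int64(275), np.int64(358)), (270, np.int64(275), np.int64(358)), (276, np.int64(276), np.int64(358)), (282, np.int64(276), np.int64(358)), (288, np.int64(276), np.int64(357)), (294, np.int64(276), np.int64(355))]
rot from tool [-31.1947  12.9298 132.2552]
tcp at standoff 0.05 [0.4958 0.0459 0.1779]
tcp at standoff 0.02 [0.5089 0.0433 0.1511]
tcp at standoff 0.0 [0.5177 0.0416 0.1332]
rot from tool [-10.4322 -25.169  -43.9402]
tcp at standoff 0.05 [0.4958 0.0459 0.1779]
tcp at standoff 0.02 [0.5089 0.0433 0.1511]
tcp at standoff 0.0 [0.5177 0.0416 0.1332]
[[ 0.8788  0.1891 -0.4381]
 [-0.1692  0.982   0.0844]
 [ 0.4462  0.      0.8949]] [0.5489 0.0356 0.0695]
```

Emit:
play_rows(
  translation=[
    [-0.0209,-0.0128,0.0036],
    [-0.0209,-0.0128,0.0036],
    [-0.0209,-0.0128,0.0036],
    [-0.0209,-0.0128,0.0036],
    [-0.0209,-0.0128,0.0036],
    [-0.0209,-0.0128,0.0036],
    [-0.0209,-0.0128,0.0036],
    [-0.0209,-0.0128,0.0036],
    [0,0,0],
    [0,0,0],
    [0,0,0],
    [0,0,0],
    [0,0,0],
    [0,0,0],
    [0,0,0],
    [0,0,0],
    [0,0,0],
    [0,0,0],
  ],
  delta_rot=[
    [0,0,0],
    [0,0,0],
    [0,0,0],
    [0,0,0],
    [0,0,0],
    [0,0,0],
    [0,0,0],
    [0,0,0],
    [0,0,-8.96],
    [0,0,-8.96],
    [0,0,-8.96],
    [0,0,-8.96],
    [0,0,-8.96],
    [0,-8.83,0],
    [0,-8.83,0],
    [0,-8.84,0],
    [0,0,0],
    [0,0,0],
  ],
  grip=[-1,-1,-1,-1,-1,-1,-1,-1,-1,-1,-1,-1,-1,-1,-1,-1,-1,-1],
)

```text
clock: 21.92
tool_pos: [0.4728, 0.038, 0.2327]
eef_rot: [0.099, 0.987, -0.038, 0.118]
contact_force: [0.1, -0.1, -0.4]
opening: 0.153
finger_force: 35.0
```

```bash
cat > st.py <<'E'
from h2 import *
p=[.5594,.0336,np.radians(-10.9),np.radians(26.5)]
def status(p=p):
    s=r.get_state();Rt=R.from_quat(s['eef_rot']).as_matrix();Rm,c=Tface(p);Rg=Rm@np.diag([-1,1,-1.])
    print('t',s['clock'],'tcp',s['tool_pos'],'q',s['q'],'F tool',s['contact_force']@Rt,'M',s['moment'])
    print('rot err (tool,deg)',R.from_matrix(Rt.T@Rg).as_rotvec(degrees=True),' to contact in tool axes',(c+Rm[:,2]*.0712-s['tool_pos'])@Rt)
E
python3 - <<'E'
from st import *
status()
cal('wrist');ms={}
for k in('scene','side','wrist'):
    r.snapshot(k)
    e=proj(k,[.549,.0356,.0695])[0]
    for t in('sensor_face','sensor'):
        for d in r.silhouettes(k,t):
            v,u=np.nonzero(d['pixels'])
            if k not in ms and np.hypot(u.mean()-e[0],v.mean()-e[1])<25: ms[k]=d['pixels'];print(k,len(u),d['confidence'])
for sub in [ms]+[{k:m} for k,m in ms.items()]:
    o=fitface(sub,(.558,.0325,-.17));Rm,c=Tface(o.x);print(list(sub),o.x,'deg',np.degrees(o.x[2:]),'c',c,'cost',round(o.fun,3))
E
```

```text
t 21.925 tcp [0.4728 0.038  0.2327] q [-0.211   0.5872 -0.0798  2.2464  1.0573  0.2306  0.0716] F tool [-0.0315 -0.0552  0.3912] M [0.1169 0.249  0.0548]
rot err (tool,deg) [ -3.1132 -12.6052   0.1745]  to contact in tool axes [-0.0181  0.0179  0.1062]
scene 606 0.93
side 578 0.64
wrist 1762 0.76
['scene', 'side', 'wrist'] [ 0.5593  0.0343 -0.1932  0.4687] deg [-11.0709  26.8525] c [0.5487 0.0363 0.0694] cost 0.817
['scene'] [ 0.5602  0.0339 -0.1537  0.4884] deg [-8.8054 27.9843] c [0.5491 0.0357 0.0692] cost 0.052
['side'] [ 0.5601  0.0337 -0.2458  0.4725] deg [-14.0852  27.0696] c [0.5496 0.0364 0.0694] cost 0.071
['wrist'] [ 0.5298  0.0414 -0.189  -0.4174] deg [-10.8262 -23.9154] c [0.5393 0.0396 0.0699] cost 0.565
```

The wrist is near its singularity (q6 is about 0.23), so the tilt fell short. I'll continue in small steps and let joint 5 swing round.

Emit:
play_rows(
  translation=[
    [0,0,0],
    [0,0,0],
    [0,0,0],
    [0,0,0],
    [0,0,0],
    [0,0,0],
    [0,0,0],
    [0,0,0],
    [0,0,0],
    [0,0,0],
  ],
  delta_rot=[
    [-0.4,-1.6,0],
    [-0.4,-1.6,0],
    [-0.4,-1.6,0],
    [-0.4,-1.6,0],
    [-0.4,-1.6,0],
    [-0.4,-1.6,0],
    [-0.4,-1.6,0],
    [-0.3,-1.4,0],
    [0,0,0],
    [0,0,0],
  ],
  grip=[-1,-1,-1,-1,-1,-1,-1,-1,-1,-1],
)

```text
clock: 23.62
tool_pos: [0.4746, 0.0365, 0.2329]
eef_rot: [0.092, 0.97, -0.026, 0.222]
contact_force: [0.0, -0.1, -1.1]
opening: 0.155
finger_force: 35.0
```

```bash
python3 -c "
from st import *
status()"
```

```text
t 23.625 tcp [0.4746 0.0365 0.2329] q [-0.0778  0.6115 -0.3306  2.3954  2.0946  0.4746 -0.9932] F tool [ 0.4437 -0.1296  1.0038] M [ 0.1075  0.5243 -0.0402]
rot err (tool,deg) [-0.5137 -0.7263  0.22  ]  to contact in tool axes [0.0061 0.0142 0.1076]
```

Emit:
play_rows(
  translation=[
    [0.001,0.003,0],
    [0.001,0.003,0.01],
    [0.001,0.003,0.015],
    [0.001,0.003,0.015],
    [0.001,0.002,0.015],
    [0.001,0,0.01],
    [0,0,0.008],
    [0,0,0],
    [0,0,0],
  ],
  delta_rot=[
    [-0.5,-0.7,0.2],
    [0,0,0],
    [0,0,0],
    [0,0,0],
    [0,0,0],
    [0,0,0],
    [0,0,0],
    [0,0,0],
    [0,0,0],
  ],
  grip=[-1,-1,-1,-1,-1,-1,-1,-1,-1],
)

```text
clock: 24.75
tool_pos: [0.5037, 0.0451, 0.1651]
eef_rot: [0.092, 0.969, -0.022, 0.228]
contact_force: [-0.5, -0.6, -1.6]
opening: 0.154
finger_force: 35.0
```

Run:
```python
from st import *
import pickle
status()
# averaged re-fit on the unobstructed masks, wrist with its own calibration of then
ms,wc=pickle.load(open('ms.pkl','rb'))
import h2
_cal=h2.cal
h2.cal=lambda k: wc if k=='wrist' else _cal(k)
f={k:ms[k,'sensor'] for k in('scene','side','wrist')}
g={k:ms[k,'sensor_face'] for k in('scene','side','wrist')}
for sub in (g,{k:f[k] for k in('scene','side')},{k:g[k] for k in('scene','side')}):
    o=fitface(sub,(.558,.0325,-.17));Rm,c=Tface(o.x);print(list(sub),o.x,np.degrees(o.x[2:]),c,round(o.fun,3))
h2.cal=_cal
i1=r.snapshot('scene');i2=r.snapshot('side')
a=i1[195:315,235:355];b=i2[160:280,255:375]
cv2.imwrite('pics/near.png',np.hstack([cv2.resize(x,(400,400),interpolation=cv2.INTER_CUBIC) for x in(a,b)]))
```

```text
t 24.75 tcp [0.5037 0.0451 0.1651] q [-0.0331  0.8054 -0.4138  2.3619  2.2401  0.6446 -1.121 ] F tool [ 1.0717 -0.7115  1.2022] M [ 0.1325  0.5317 -0.0115]
rot err (tool,deg) [-0.0036 -0.0015  0.0348]  to contact in tool axes [ 0.0014 -0.0008  0.0349]
['scene', 'side', 'wrist'] [ 0.56    0.0336 -0.1938  0.4845] [-11.1035  27.7575] [0.549  0.0358 0.0692] 0.296
['scene', 'side'] [ 0.5594  0.0343 -0.1899  0.4664] [-10.8804  26.7212] [0.5488 0.0363 0.0694] 0.124
['scene', 'side'] [ 0.5599  0.0349 -0.1981  0.4716] [-11.3493  27.0191] [0.5493 0.0371 0.0694] 0.233
```

View pics/near.png

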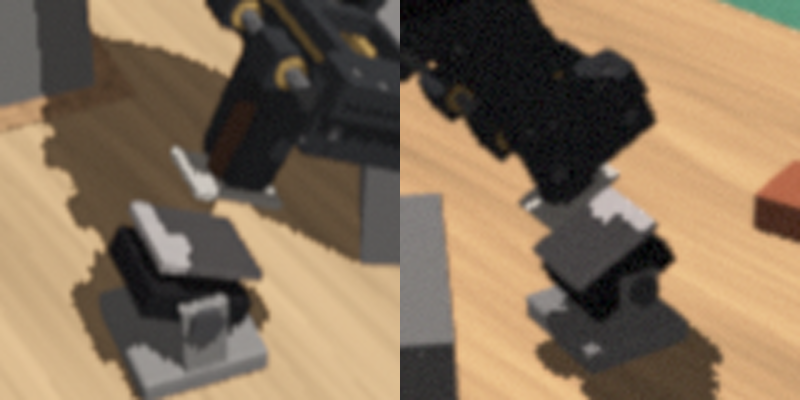

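The near view shows the plate just above the sensor face, parallel and square in both the scene and side panels. Approaching.

Emit:
play_rows(
  translation=[
    [0.002,-0.0005,0.006],
    [0,0,0.008],
    [0,0,0.008],
    [0,0,0.005],
    [0,0,0.003],
    [0,0,0],
    [0,0,0],
  ],
  delta_rot=[
    [0,-0.4,0],
    [0,0,0],
    [0,0,0],
    [0,0,0],
    [0,0,0],
    [0,0,0],
    [0,0,0],
  ],
  grip=[-1,-1,-1,-1,-1,-1,-1],
)

```text
clock: 25.72
tool_pos: [0.5152, 0.0424, 0.1373]
eef_rot: [0.092, 0.968, -0.022, 0.231]
contact_force: [-0.0, 1.0, 0.2]
opening: 0.157
finger_force: 35.0
```

```bash
cat >> st.py <<'E'
p=[.5598,.0342,np.radians(-10.9),np.radians(26.9)]
def favg(n=5):
    # camera calls pass time: average the force over a few
    F=[]
    for i in range(n):
        r.snapshot('side');s=r.get_state();F.append(s['contact_force']@R.from_quat(s['eef_rot']).as_matrix())
    print('F avg tool',np.mean(F,0),'std',np.std(F,0))
E
python3 -c "
from st import *
status(p);favg()"
```

```text
t 25.725 tcp [0.5152 0.0424 0.1373] q [-0.0148  0.8792 -0.4252  2.3422  2.2925  0.7003 -1.1462] F tool [ 0.0801  1.0303 -0.2851] M [0.0753 0.5313 0.0015]
rot err (tool,deg) [-0.0013 -0.0125  0.0391]  to contact in tool axes [-0.0001  0.0003  0.0049]
F avg tool [ 0.4808 -0.0039  0.7385] std [0.3023 0.605  0.4824]
```

Emit:
play_rows(
  translation=[
    [0,0,0.002],
    [0,0,0.002],
    [0,0,0.001],
    [0,0,0],
    [0,0,0],
  ],
  delta_rot=[
    [0,0,0],
    [0,0,0],
    [0,0,0],
    [0,0,0],
    [0,0,0],
  ],
  grip=[-1,-1,-1,-1,-1],
)

```text
clock: 26.6
tool_pos: [0.5174, 0.042, 0.1327]
eef_rot: [0.092, 0.968, -0.022, 0.231]
contact_force: [-0.1, -0.5, 0.3]
opening: 0.155
finger_force: 35.0
```

```bash
python3 -c "
from st import *
favg();status(p)"
```

```text
F avg tool [-0.3491 -0.3642 -0.457 ] std [0.5329 0.4922 0.436 ]
t 26.85 tcp [0.5175 0.0419 0.1327] q [-0.0122  0.8904 -0.4251  2.3365  2.299   0.7052 -1.1471] F tool [-0.9967 -0.3848 -0.4567] M [ 0.061   0.4205 -0.0987]
rot err (tool,deg) [-0.0098 -0.009   0.0355]  to contact in tool axes [-0.0001  0.0004 -0.0002]
```

Contact is just where predicted. Pressing 2.5 mm, then measuring.

Emit:
play_rows(
  translation=[
    [0,0,0.001],
    [0,0,0.001],
    [0,0,0.0005],
    [0,0,0],
  ],
  delta_rot=[
    [0,0,0],
    [0,0,0],
    [0,0,0],
    [0,0,0],
  ],
  grip=[-1,-1,-1,-1],
)

```text
clock: 27.35
tool_pos: [0.5186, 0.0417, 0.1304]
eef_rot: [0.092, 0.968, -0.022, 0.231]
contact_force: [-1.4, -0.5, 2.2]
opening: 0.154
finger_force: 35.0
```

```bash
python3 -c "
from st import *
favg(10);status(p)"
```

```text
F avg tool [-0.4442 -0.1152 -2.3141] std [0.497  0.5967 0.5794]
t 27.85 tcp [0.5186 0.0418 0.1305] q [-0.011   0.8959 -0.425   2.3336  2.3021  0.7075 -1.1476] F tool [-0.0239 -0.9736 -1.7359] M [ 0.048   0.4618 -0.0381]
rot err (tool,deg) [-0.0067 -0.013   0.0345]  to contact in tool axes [-0.0001  0.0004 -0.0027]
```

Emit:
play_rows(
  translation=[
    [0,0,0.001],
    [0,0,0.001],
    [0,0,0.0003],
    [0,0,0],
    [0,0,0],
  ],
  delta_rot=[
    [0,0,0],
    [0,0,0],
    [0,0,0],
    [0,0,0],
    [0,0,0],
  ],
  grip=[-1,-1,-1,-1,-1],
)

```text
clock: 28.48
tool_pos: [0.5196, 0.0415, 0.1284]
eef_rot: [0.092, 0.968, -0.022, 0.231]
contact_force: [-1.7, 0.1, 4.5]
opening: 0.157
finger_force: 35.0
```

Run:
```python
from st import *
favg(12);status(p)
i1=r.snapshot('scene');i2=r.snapshot('side')
a=i1[210:330,235:355];b=i2[175:295,255:375]
cv2.imwrite('pics/end.png',np.hstack([cv2.resize(x,(400,400),interpolation=cv2.INTER_CUBIC) for x in(a,b)]))
```

```text
F avg tool [-0.3365 -0.6363 -3.5559] std [0.4597 0.4827 0.3277]
t 29.075 tcp [0.5196 0.0415 0.1284] q [-0.0099  0.9008 -0.425   2.331   2.305   0.7096 -1.1479] F tool [-0.6502 -0.1257 -3.6693] M [-0.024   0.4854 -0.0217]
rot err (tool,deg) [-0.0057 -0.0124  0.0327]  to contact in tool axes [-0.0001  0.0004 -0.005 ]
```

View pics/end.png

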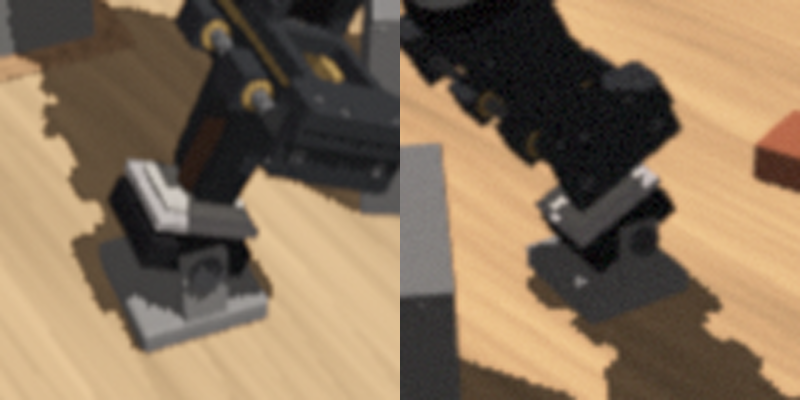

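The final picture shows the plate flat on the face, square and centred in both views. The press is about 4.3 N, and force and geometry put it at 4.2–5.0 mm, about half-way. Handing in.

```bash
python3 -c "
from plant import r
print(r.finish_job())"
```

```text
the job is handed in; nothing more can be done
None
```

I handed the job in at about 29 s: the cover stands upright on the cork mat, and the arm still holds the check plate flush and square on the sensor face, centred, pressed in about half-way (4.2–5.0 mm measured, half-way is 4.5 mm).

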